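# Draw the filter plate of the dust extractor and hold it over the dust tub

## Task

The bench dust extractor's filter is due for brushing off: pull its filter drawer out to the stop, swing the louvred hold-down flap in the drawer right up and over until it rests open by itself, then draw out the filter plate hidden under it by its rib and hold it centred above the open dust tub, about a hand's breadth (10 cm) over the rim. Keep the plate level all the way so that the dust stays on it, leave the drawer out and the flap up, and do not shove the tub or the other things on the bench about. The program finishes while the gripper is still holding the plate up there, still and level.

Things in the scene. Friction and masses are not known exactly. Their poses are not given: they have to be found in the camera images.
- extractor: Grey sheet-metal bench dust extractor, 260 deep (x), 300 wide (y), 186 mm high, fixed. Origin: on the bench under the middle of its front face, which looks along its -x, towards the robot (yaw within 12 degrees). The filter drawer is at the top of the front, its middle 30 mm to the +y side; drawer front 198 wide, 100 to 178 mm above the bench, outer face 12 mm ahead of the origin when shut.
- filter_drawer (a joint): How far the drawer is out along the extractor's -x, m: 0 shut, 0.165 at its stop; it starts shut or up to 8 mm open. Runs stiffly (about 4 N), stays where left. Behind its 12 mm front lies an apron 38 mm deep, top 144 mm above the bench, then the filter well: 112 (x) x 172 (y) mm, floor at 106 mm, walls to 146 mm, centred 106 mm behind the front's outer face.
- drawer_handle (a point): Middle of the drawer's steel handle bar: level round bar 11 mm thick, 110 mm long along the extractor's y, 40 mm ahead of the drawer front, 150 mm above the bench; can be pinched or hooked from above. Axes as the extractor's.
- flap_middle (a point): Middle of the louvred steel hold-down flap over the filter well, 106 long x 172 wide x 4 mm, 160 g. Shut it lies level, 152 mm above the bench. Hinged along y at the far (+x) edge of the well, 55 mm from this point. Its axes turn with it: tilt 0 shut, 1.57 rad upright, 1.85 on its open stop, leaning away from the robot. Let go before upright it falls shut, past upright it falls to its stop and rests.
- flap_tab (a point): Middle of the black pull tab on the flap's near edge, mid-width: a fin 30 long (x), 10 thick (y), 22 mm high, standing out beyond the edge; shut, its top is 172 mm and its lower edge 150 mm above the bench, 6 mm over the apron. It lies 125 mm from the hinge line along the flap, 9 mm above the flap's middle plane. Axes turn with the flap. Moves with drawer and flap.
- filter_plate: Rigid filter plate: a plastic frame with grey pleats, 100 (x) x 160 (y) x 16 mm, lying flat in the well, about 6 mm free all round. Across the middle of its top stands a pull rib 70 mm long (x), 12 mm thick (y), rising 24 mm above the plate (16 to 40 mm above the origin). About 0.15 to 0.31 kg. Origin: centre of its underside; z up when level.
- plate_rib (a point): Middle of the pull rib's upper part, over the plate's centre, 30 mm above the plate's underside. Axes as the plate's.
- dust_tub: Open grey plastic tub, 220 (x) x 200 (y) mm, 90 mm high, empty, loose on the bench to the left or the right of the drawer. Origin: centre of its underside.
- collet_rack: Bystander: wooden block with router collets and cutters standing in it, 170 x 100 mm, about 90 mm high, on the other side from the tub. Origin: centre of its underside.
- dust_brush: Bystander: hand brush, about 200 mm long and 42 wide, lying on the bench left of the extractor. Origin: under its middle.
- hold_clamp: Bystander: black hold-down clamp with a knob, 130 x 34 mm, 64 mm high, on the bench right of the extractor. Origin: centre of its underside.

How it is judged:
By the outcome, as a careful person would: the job done as asked, in the order asked, and still so for the second after the job is handed in, while the arm keeps its last pose, push and grip.
It also fails if it takes over 72 s, if anything falls off the work surface, if the arm or the gripper's body presses on something with over 40 N, if the wrist force passes 120 N, or if a joint passes its speed limit or range.

## Robot

A 7-joint arm with a two-finger parallel gripper is mounted at the origin on the work surface. World frame = base frame: x ahead of the robot, y to its left, z up, the work surface at z = 0. Lengths are in m, angles in rad, forces in N, time in s.
With the tool pointing down it reaches from about 0.4 to 0.85 m from the base axis. Payload 4.5 kg.
Tool frame: the origin (TCP) lies between the finger pads; the fingertips stand tcp_to_tips ahead of it and the grasp point (between the pads) lies 3 mm ahead of it (tcp_to_tips is the distance from the TCP to the fingertips, in m); z points along the fingers, y is the line along which they close (so a half turn about z gives the same grasp; the last joint's range is limited). The gripper opens to 88 mm and grips with 3 to 60 N. Pads are 18 mm wide; open, the fingers measure 123 mm over their backs; the gripper's body (75 mm by 187 mm) begins 45 mm behind the grasp point.
Start: joints at [-1.179, 0.689, -0.195, 1.565, 0.157, 0.902, -0.215], TCP at [0.219, 0.585, 0.261] pointing down, gripper open.
Joint ranges: [-3.01, 3.01], [-0.46, 2.08], [-1.47, 1.51], [0.13, 2.56], [-1, 4.14], [0.04, 2.09], [-2.66, 2.66]. Speed limits (rad/s): [2.57, 2.57, 3.14, 3.14, 3.14, 3.14, 3.14].

## Interface

Orientations are given as a unit quaternion [x, y, z, w].
In Python, from station import observe, read_camera, get_calibration, close_job, search_frame, masks_of, tcp_to_tips gives the robot as it stands.
- The arm moves only by the tool play_rows, never from a script. Its argument "increments" is a list that holds one entry, the list of rows, each a list of 7 numbers: the turn, a rotation vector about the tool's x, y, z in rad, then the shift along the tool's x, y, z in cm, then the opening, from -1 (shut) to 1 (fully open), so that 0 is half open. In form: [[[wx, wy, wz, tx, ty, tz, jaw], ...]]. A call has 1 to 5 rows; each row is the pose to reach, as a shift and turn from the pose commanded when the call began, along the tool's axes at that moment; what a row does not reach only later rows make up. A row lasts 1/10 s, in which the tool goes at most 50 mm and 8.59 degrees, less where a joint would pass 70% of its speed; a pose out of reach is approached as far as the arm can. A call with a gripper value outside its range is refused whole. The fingers move at their own pace and stop on an object; "newtons" is the grip in N (left out, the last holds). Time passes only in rows, so rows that repeat a pose let the fingers close. It gives the time, the measured TCP pose, the force, the opening and the grip force at its end, in the units of the state.
- observe(): the state, without advancing time (a new reading comes with each control period).
- read_camera(name): name is "scene" or "side" or "wrist"; returns the picture (480x640x3 uint8, blue, green, red); there is no depth.
- get_calibration(name): a dict with "vfov" (degrees; the focal length in pixels is half the picture's height over the tangent of half this angle, whatever the lens; pixels are square), "cx", "cy" (the principal point, pixels), "xyz" and "orientation" of the camera in the world. Camera axes: x right, y down, z forward; pixel columns grow to the right and rows downward; lengths in m; the calibration is good to about 2 mm. A picture is of the moment at which its call begins: read the wrist's pose just before it. get_calibration takes no time and is no camera call; for the wrist camera it gives the pose at the moment of the call.
- close_job(): hands the job in; it is judged then, once.
Trained networks look in the newest picture that a camera, given by its name, has taken for a name from the list of things; names that differ only in an ending like _2 or _b are one class to them, and where a whole thing is asked for, a point or a joint stands for the part that bears it (a point fixed in the world has none). Each returns a list of dicts, best first, with "conf" (0 to 1); they miss things now and then, are a little off and sometimes report something else, mostly with a low value. They report only what shows in the picture. A call takes as long as a camera call.
- search_frame(camera, target): "at" ([x, y, z] in m, in world coordinates, good to about 4 mm: the middle of the surface that is visible of it).
- masks_of(camera, target): "region" (480x640 bool, what is visible of it).
The state is a dict: "t": time; "qpos": joint angles; "qd": joint speeds; "joint_efforts": joint torques, N m; "ee_pos": TCP position; "tcp_rot": TCP orientation; "force": force on the tool from outside, world axes, zero at the start; "torque": the same for the moment, N m; "opening": finger opening in m; "grasp_force": force on a finger pad.
Only numpy, scipy, OpenCV 4.12 (cv2) and the standard library are available. Lean on these libraries where they do the work, as an engineer would, in place of code of your own. Each camera call takes 0.05 s, during which the arm holds its last target. There are 200 camera calls.

## Working session

There is one attempt and no reset: what is moved stays moved. The work goes in short steps, Python scripts to look and compute and a tool call to move; the robot and the scene stay as the last step left them, time stands still between calls to the robot, and variables do not carry over. Pictures are saved under pics/ and viewed, at most 10 in all, crops included, and the job is handed in when it is done.

Besides the shell and the picture viewer there is one more tool, called after ">>>" by a JSON object that holds its "method" and its "body", one argument or row to a line. play_rows: Moves the arm, as the interface text tells. Its arguments: {"type":"object","properties":{"increments":{"type":"array"},"newtons":{"type":"number"}},"required":["increments"]}

```bash
mkdir -p pics; ls
python3 - <<'E'
from station import *
import cv2,numpy as np
s=observe();print({k:np.round(v,3).tolist() for k,v in s.items()}, tcp_to_tips)
for c in ["scene","side"]:
    im=read_camera(c);cv2.imwrite(f"pics/{c}0.png",im);k=get_calibration(c);print(c,k)
    for n in ["extractor","drawer_handle","flap_tab","flap_middle","filter_plate","plate_rib","dust_tub","collet_rack","dust_brush","hold_clamp"]:
        r=search_frame(c,n);print(n,[(np.round(q["at"],3).tolist(),round(q["conf"],2)) for q in r[:2]])
E
```

```text
pics
{'t': 0.0, 'qpos': [-1.179, 0.69, -0.195, 1.566, 0.157, 0.902, -0.215], 'qd': [-0.001, 0.0, -0.0, 0.0, 0.001, 0.001, 0.002], 'joint_efforts': [0.0, -52.755, -1.267, -15.343, -0.053, 0.007, 0.0], 'ee_pos': [0.219, 0.585, 0.26], 'tcp_rot': [0.178, 0.984, -0.001, -0.0], 'force': [-0.383, -0.744, -0.528], 'torque': [-0.039, -0.002, -0.022], 'grasp_force': 0.0, 'opening': 0.088} 0.022
scene {'vfov': 55.991026097635846, 'cx': 316.7800457435709, 'cy': 246.10210616060036, 'xyz': array([1.24043288, 0.57649267, 0.62025511]), 'orientation': array([ 0.3532381 ,  0.79380507, -0.45378517, -0.19792768])}
extractor [([0.861, 0.033, 0.168], 0.73)]
drawer_handle [([0.63, -0.007, 0.152], 0.75)]
flap_tab []
flap_middle []
filter_plate []
plate_rib []
dust_tub [([0.424, 0.337, 0.04], 0.95)]
collet_rack [([0.446, -0.348, 0.039], 0.58)]
dust_brush [([0.68, 0.352, 0.014], 0.65)]
hold_clamp []
side {'vfov': 43.66923613115241, 'cx': 320.76997197190775, 'cy': 243.63531914609788, 'xyz': array([ 0.32229714, -1.01218512,  1.19274827]), 'orientation': array([ 0.9167603 , -0.13354548,  0.04582689, -0.37365232])}
extractor [([0.78, -0.13, 0.187], 0.61)]
drawer_handle [([0.665, -0.035, 0.155], 0.91)]
flap_tab []
flap_middle []
filter_plate []
plate_rib []
dust_tub [([0.451, 0.365, 0.034], 0.55)]
collet_rack [([0.488, -0.391, 0.033], 0.77), ([0.778, -0.132, 0.182], 0.57)]
dust_brush [([0.662, 0.343, 0.018], 0.67)]
hold_clamp []
```

View pics/scene0.png

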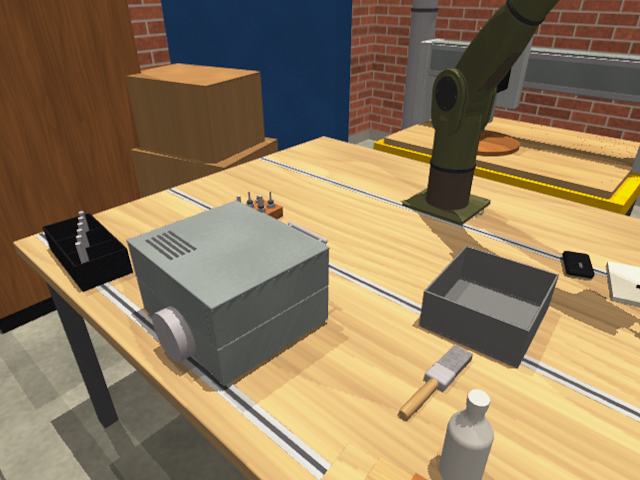

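View pics/side0.png

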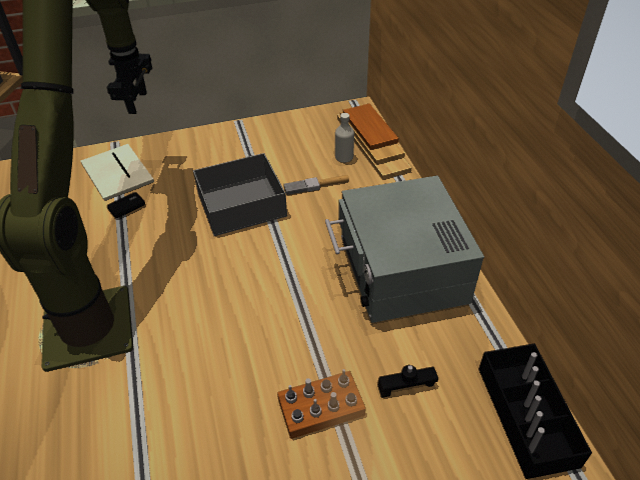

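The pictures show the extractor with its handle towards the robot (side view, about 335,235). The tub is at (240,195), the brush at (315,183), the rack at (320,403) and the clamp at (408,380). I'll fit box outlines to the masks to get poses.

```bash
cat > h.py <<'E'
from station import *
import cv2,numpy as np
from scipy.spatial.transform import Rotation as R
from scipy.optimize import minimize
def cam(c):
    k=get_calibration(c);f=240/np.tan(np.radians(k["vfov"])/2)
    return f,k["cx"],k["cy"],np.array(k["xyz"]),R.from_quat(k["orientation"]).as_matrix()
def proj(K,P):
    f,cx,cy,t,M=K;q=(np.atleast_2d(P)-t)@M
    return np.c_[cx+f*q[:,0]/q[:,2],cy+f*q[:,1]/q[:,2]]
def onz(K,uv,z):
    f,cx,cy,t,M=K;uv=np.atleast_2d(uv);d=np.c_[(uv[:,0]-cx)/f,(uv[:,1]-cy)/f,np.ones(len(uv))]@M.T
    return t+d*((z-t[2])/d[:,2])[:,None]
def mask(c,n):
    r=masks_of(c,n);return (r[0]["region"],r[0]["conf"]) if r else (None,0)
def fitbox(lo,hi,masks,x0):
    C=np.array([[a,b,c] for a in(lo[0],hi[0]) for b in(lo[1],hi[1]) for c in(lo[2],hi[2])])
    def cost(p):
        W=R.from_euler('z',p[2]).apply(C)+[p[0],p[1],0];e=0
        for K,m in masks:
            im=np.zeros((480,640),np.uint8)
            cv2.fillConvexPoly(im,np.round(cv2.convexHull(proj(K,W).astype(np.float32))*16).astype(np.int32),1,cv2.LINE_8,4)
            e+=(im.astype(bool)^m).sum()/m.sum()
        return e
    s=np.array(x0)+np.array([[0,0,0],[.02,0,0],[0,.02,0],[0,0,.1]])
    for _ in range(2):
        r=minimize(cost,x0,method='Nelder-Mead',options=dict(initial_simplex=s,xatol=1e-4,fatol=1e-5));x0=r.x;s=r.x+np.array([[0,0,0],[-.01,0,0],[0,-.01,0],[0,0,-.05]])
    return r.x,r.fun
E
python3 - <<'E'
from h import *
M={}
for c in ["scene","side"]:
    read_camera(c);K=cam(c)
    for n in ["dust_tub","extractor","drawer_handle"]:
        m,cf=mask(c,n);print(c,n,cf,None if m is None else (m.sum(),cv2.boundingRect(m.astype(np.uint8))))
        if m is not None:M.setdefault(n,[]).append((K,m))
print("tub",fitbox((-.11,-.1,0),(.11,.1,.09),M["dust_tub"],(.43,.34,0)))
for ms in [M["extractor"]]+[[a] for a in M["extractor"]]: print("ext",fitbox((0,-.15,0),(.26,.15,.186),ms,(.7,-.03,0)))
for K,m in M["drawer_handle"]:
    v,u=np.nonzero(m);P=onz(K,np.c_[u,v],.15);print(P.mean(0),P.min(0),P.max(0))
E
```

```text
scene dust_tub 0.79 (np.int64(10870), (419, 246, 139, 123))
scene extractor 0.79 (np.int64(25596), (127, 201, 202, 184))
scene drawer_handle 0.51 (np.int64(212), (288, 222, 39, 22))
side dust_tub 0.75 (np.int64(5367), (193, 154, 94, 82))
side extractor 0.9 (np.int64(15941), (325, 176, 159, 147))
side drawer_handle 0.74 (np.int64(1144), (326, 199, 40, 76))
tub (array([0.44833753, 0.33360151, 0.08706348]), np.float64(0.05268984247151448))
ext (array([ 0.67441654, -0.04930584, -0.05904752]), np.float64(0.13036783533481933))
ext (array([ 0.67036635, -0.06088914, -0.04743731]), np.float64(0.05434442881700265))
ext (array([ 0.67565593, -0.03946277, -0.06455725]), np.float64(0.05357254877360266))
[ 0.6274624  -0.01264091  0.15      ] [ 0.61467615 -0.07715372  0.15      ] [0.63912444 0.04518425 0.15      ]
[ 0.6591095 -0.0294553  0.15     ] [ 0.61423948 -0.15444112  0.15      ] [0.69026213 0.10870191 0.15      ]
```

```bash
cat > g.py <<'E'
# usage: g.py x y z theta [tilt]: tool step from measured pose; theta = yaw of tool y, tilt = turn about world-horizontal tool y
import sys
from h import *
def tgtR(th,tilt=0):
    y=np.array([np.cos(th),np.sin(th),0]);z=np.array([0,0,-1.])
    return R.from_matrix(np.c_[np.cross(y,z),y,z])*R.from_rotvec([tilt,0,0])
def step(p,Rt):
    s=observe();Rc=R.from_quat(s["tcp_rot"]);w=(Rc.inv()*Rt).as_rotvec();d=Rc.inv().apply(np.array(p)-s["ee_pos"])*100
    n=max(np.degrees(np.linalg.norm(w))/8.5,np.linalg.norm(d)/4.9)
    print("t",round(s["t"],2),"turn",w.round(4).tolist(),"cm",d.round(2).tolist(),"rows>=",round(n,1),"F",np.round(s["force"],1).tolist(),"open",round(s["opening"],4))
if __name__=="__main__":
    a=[float(v) for v in sys.argv[1:]];step(a[:3],tgtR(*a[3:]))
E
python3 g.py 0.625 -0.012 0.26 -0.06
```

```text
t 1.5 turn [0.0001, -0.0001, 1.273] cm [-58.96, -41.74, 0.07] rows>= 14.7 F [0.1, -0.3, 0.4] open 0.0882
```

>>> {"method": "play_rows", "body": {
  "increments": [
    [[0,0,0.13,-3.9,-2.8,0,1],[0,0,0.26,-7.8,-5.6,0,1],[0,0,0.39,-11.7,-8.4,0,1],[0,0,0.52,-15.6,-11.2,0,0],[0,0,0.64,-19.6,-13.9,0,-0.3]]
  ]
}}

```text
t: 2.0
ee_pos: [0.3545, 0.3851, 0.261]
tcp_rot: [0.481, 0.877, 0.0, 0.0]
force: [0.3, -0.1, -1.3]
opening: 0.0743
grasp_force: 0.0
```

```bash
python3 g.py 0.625 -0.012 0.26 -0.06
```

```text
t 2.0 turn [0.0005, -0.0004, 0.6283] cm [-48.02, 1.43, 0.09] rows>= 9.8 F [0.3, -0.1, -1.3] open 0.0743
```

>>> {"method": "play_rows", "body": {
  "increments": [
    [[0,0,0.126,-4.8,0.1,0,-0.3],[0,0,0.252,-9.6,0.3,0,-0.3],[0,0,0.378,-14.4,0.4,0,-0.3],[0,0,0.504,-19.2,0.6,0,-0.3],[0,0,0.628,-24.0,0.7,0,-0.3]]
  ]
}}

```text
t: 2.5
ee_pos: [0.4908, 0.1873, 0.261]
tcp_rot: [0.728, 0.686, 0.001, -0.0]
force: [1.2, 0.3, -0.5]
opening: 0.0342
grasp_force: 0.0
```

```bash
python3 g.py 0.625 -0.012 0.26 -0.06
```

```text
t 2.5 turn [0.0007, -0.0007, 0.0002] cm [-19.09, 14.58, 0.1] rows>= 4.9 F [1.2, 0.3, -0.5] open 0.0342
```

>>> {"method": "play_rows", "body": {
  "increments": [
    [[0,0,0,-3.8,2.4,0,-0.32],[0,0,0,-7.6,4.8,0,-0.32],[0,0,0,-11.4,7.2,0,-0.32],[0,0,0,-15.3,9.6,0,-0.32],[0,0,0,-19.1,12.0,0,-0.32]]
  ]
}}

```text
t: 3.0
ee_pos: [0.5999, -0.0103, 0.2609]
tcp_rot: [0.726, 0.687, 0.0, 0.0]
force: [1.0, 0.7, -0.2]
opening: 0.0298
grasp_force: 0.0
```

```bash
python3 - <<'E'
from h import *
im=read_camera("wrist");K=cam("wrist");cv2.imwrite("pics/w1.png",im)
m,c=mask("wrist","drawer_handle");print(c,m is not None and m.sum(),[ (q["at"],q["conf"]) for q in search_frame("wrist","drawer_handle")])
print(K[3],K[4].round(2).tolist())
E
python3 g.py 0.625 -0.012 0.26 -0.06
```

```text
0.78 16705 [([0.6688, 0.0191, 0.1499], 0.83)]
[0.60664425 0.04806933 0.38581332] [[1.0, -0.07, -0.01], [-0.07, -0.96, -0.27], [0.01, 0.27, -0.96]]
t 3.15 turn [0.0013, 0.002, -0.0016] cm [0.24, 2.48, 0.07] rows>= 0.5 F [-0.7, 1.6, -0.0] open 0.0302
```

View pics/w1.png

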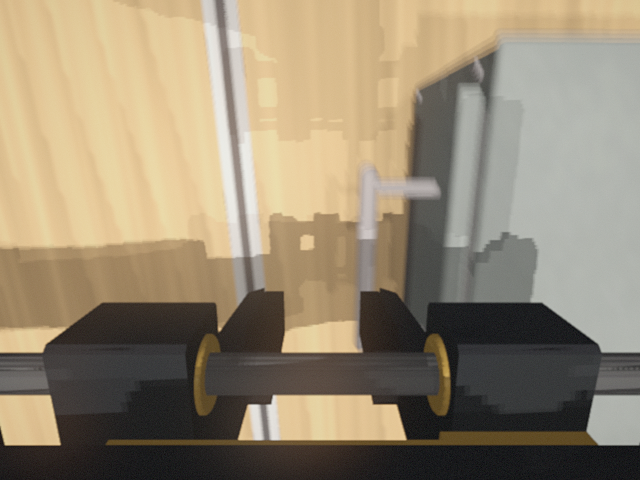

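The handle bar runs from (368,168) down to about (367,300), ahead of the drawer front at about (430,200). It lies to the right of the jaw gap.

```bash
python3 - <<'E'
from h import *
K=cam("wrist");print(onz(K,[[368,175],[368,240],[366.5,290],[498,40]],.15),onz(K,[[498,40]],.186))
E
python3 g.py 0.623 -0.012 0.155 -0.06
```

```text
[[ 0.63003133  0.03307366  0.15      ]
 [ 0.62877811 -0.00626399  0.15      ]
 [ 0.6267867  -0.03890648  0.15      ]
 [ 0.7023717   0.10067349  0.15      ]] [[0.68731038 0.09369787 0.186     ]]
t 3.15 turn [0.0013, 0.002, -0.0016] cm [0.25, 2.27, 10.57] rows>= 2.2 F [-0.7, 1.6, -0.0] open 0.0302
```

>>> {"method": "play_rows", "body": {
  "increments": [
    [[0,0,0,0.2,2.7,1,-0.32],[0,0,0,0.2,2.7,4,-0.32],[0,0,0,0.2,2.7,7.5,-0.32],[0,0,0,0.2,2.7,10.5,-0.32],[0,0,0,0.2,2.7,10.5,-0.32]]
  ]
}}

```text
t: 3.65
ee_pos: [0.6227, -0.006, 0.1519]
tcp_rot: [0.725, 0.688, -0.003, -0.004]
force: [-0.1, 0.4, 0.8]
opening: 0.0299
grasp_force: 0.0
```

>>> {"method": "play_rows", "body": {
  "increments": [
    [[0,0,0,0,0,0,-1],[0,0,0,0,0,0,-1],[0,0,0,0,0,0,-1],[0,0,0,0,0,0,-1],[0,0,0,0,0,0,-1]]
  ],
  "newtons": 25
}}

```text
t: 4.15
ee_pos: [0.6264, -0.0075, 0.1575]
tcp_rot: [0.726, 0.687, 0.001, 0.0]
force: [-3.0, 0.6, 6.4]
opening: 0.0101
grasp_force: 25.0
```

```bash
python3 g.py 0.462 -0.002 0.155 -0.06
```

```text
t 4.15 turn [0.0014, -0.001, 0.0053] cm [-0.35, -16.45, 0.23] rows>= 3.4 F [-3.0, 0.6, 6.4] open 0.0101
```

>>> {"method": "play_rows", "body": {
  "increments": [
    [[0,0,0,0,-1.5,0,-1],[0,0,0,0,-4.5,0,-1],[0,0,0,0,-8,0,-1],[0,0,0,0,-11.5,0,-1],[0,0,0,0,-14.5,0,-1]]
  ]
}}

```text
t: 4.65
ee_pos: [0.4844, 0.0012, 0.1575]
tcp_rot: [0.726, 0.688, 0.004, 0.003]
force: [6.1, 4.5, -2.8]
opening: 0.0101
grasp_force: 25.0
```

>>> {"method": "play_rows", "body": {
  "increments": [
    [[0,0,0,0,-0.4,0,-1],[0,0,0,0,-0.8,0,-1],[0,0,0,0,-1.2,0,-1],[0,0,0,0,-1.5,0,-1],[0,0,0,0,-1.5,0,-1]]
  ]
}}

```text
t: 5.15
ee_pos: [0.4699, 0.0021, 0.1574]
tcp_rot: [0.726, 0.688, 0.004, 0.002]
force: [1.8, 4.0, 9.3]
opening: 0.01
grasp_force: 25.0
```

```bash
python3 g.py 0.462 -0.002 0.155 -0.06
```

```text
t 5.15 turn [0.0082, -0.0024, 0.0061] cm [-0.45, -0.77, 0.23] rows>= 0.2 F [1.8, 4.0, 9.3] open 0.01
```

>>> {"method": "play_rows", "body": {
  "increments": [
    [[0,0,0,0,-0.3,0,-1],[0,0,0,0,-0.6,0,-1],[0,0,0,0,-0.8,0,-1],[0,0,0,0,-1.0,0,-1],[0,0,0,0,-1.0,0,-1]]
  ]
}}

```text
t: 5.65
ee_pos: [0.4627, 0.0025, 0.1574]
tcp_rot: [0.726, 0.688, 0.006, 0.004]
force: [6.7, 2.9, 4.9]
opening: 0.01
grasp_force: 25.0
```

>>> {"method": "play_rows", "body": {
  "increments": [
    [[0,0,0,0,-0.3,0,-1],[0,0,0,0,-0.6,0,-1],[0,0,0,0,-0.6,0,-1]]
  ]
}}

```text
t: 5.95
ee_pos: [0.4625, 0.0026, 0.1575]
tcp_rot: [0.726, 0.687, 0.01, 0.008]
force: [16.4, 1.6, -8.2]
opening: 0.0099
grasp_force: 25.0
```

>>> {"method": "play_rows", "body": {
  "increments": [
    [[0,0,0,0,0,0,-1],[0,0,0,0,0,0,-1]]
  ]
}}

```text
t: 6.15
ee_pos: [0.4625, 0.0025, 0.1575]
tcp_rot: [0.726, 0.687, 0.01, 0.008]
force: [16.6, 2.0, -6.8]
opening: 0.0103
grasp_force: 25.0
```

At the stop: the force rose to 16 N with no further motion. I'll relax, release and rise.

>>> {"method": "play_rows", "body": {
  "increments": [
    [[0,0,0,0,0.8,0,-1],[0,0,0,0,0.8,0,-0.32],[0,0,0,0,0.8,0,-0.32],[0,0,0,0,0.8,0,-0.32],[0,0,0,0,0.8,0,-0.32]]
  ]
}}

```text
t: 6.65
ee_pos: [0.458, 0.0009, 0.1557]
tcp_rot: [0.726, 0.687, -0.0, -0.0]
force: [-0.1, -0.2, 0.7]
opening: 0.03
grasp_force: 0.0
```

>>> {"method": "play_rows", "body": {
  "increments": [
    [[0,0,0,0,0,-2,-0.32],[0,0,0,0,0,-5,-0.32],[0,0,0,0,0,-9,-0.32],[0,0,0,0,0,-12,-0.32],[0,0,0,0,0,-12,-0.32]]
  ]
}}

```text
t: 7.15
ee_pos: [0.4603, 0.001, 0.2789]
tcp_rot: [0.726, 0.687, 0.003, 0.002]
force: [0.3, -0.4, -0.4]
opening: 0.0299
grasp_force: 0.0
```

```bash
python3 g.py 0.52 -0.009 0.28 1.509;python3 -c "
from h import *
print(observe()['qpos'])"
```

```text
t 7.15 turn [0.0065, 0.005, -1.5645] cm [-0.67, 6.02, -0.07] rows>= 10.5 F [0.3, -0.4, -0.4] open 0.0299
[-0.17100012  0.44989709  0.10149106  2.03532744 -0.07261039  0.65225766
 -0.07766199]
```

>>> {"method": "play_rows", "body": {
  "increments": [
    [[0,0,-0.145,0,0.5,0,-0.5],[0,0,-0.29,0,1,0,-0.5],[0,0,-0.435,0,1.5,0,-0.5],[0,0,-0.58,0,2,0,-0.5],[0,0,-0.725,0,2,0,-0.5]]
  ]
}}

```text
t: 7.65
ee_pos: [0.4782, -0.0, 0.2746]
tcp_rot: [0.433, 0.902, -0.0, -0.001]
force: [-0.3, 0.0, 0.6]
opening: 0.0221
grasp_force: 0.0
```

>>> {"method": "play_rows", "body": {
  "increments": [
    [[0,0,-0.145,0,0,0,-0.5],[0,0,-0.29,0,0,0,-0.5],[0,0,-0.435,0,0,0,-0.5],[0,0,-0.58,0,0,0,-0.5],[0,0,-0.725,0,0,0,-0.5]]
  ]
}}

```text
t: 8.15
ee_pos: [0.4775, -0.0001, 0.2745]
tcp_rot: [0.085, 0.996, 0.0, -0.001]
force: [-0.1, 0.8, -0.5]
opening: 0.0222
grasp_force: 0.0
```

```bash
python3 g.py 0.52 -0.009 0.28 1.509
python3 - <<'E'
from h import *
for c in ["wrist","scene","side"]:
    im=read_camera(c);cv2.imwrite(f"pics/{c}2.png",im);K=cam(c)
    for n in ["flap_tab","drawer_handle","flap_middle"]:
        print(c,n,[ (q["at"],q["conf"]) for q in search_frame(c,n)[:1]])
    m,cf=mask(c,"flap_tab")
    if m is not None:
        v,u=np.nonzero(m);P=onz(K,np.c_[u,v],.172);print(cf,m.sum(),cv2.boundingRect(m.astype(np.uint8)),P.mean(0),P.min(0),P.max(0))
print(observe()["qpos"])
E
```

```text
t 8.15 turn [0.0, -0.0024, -0.108] cm [-4.34, -0.16, -0.56] rows>= 0.9 F [-0.1, 0.8, -0.5] open 0.0222
wrist flap_tab [([0.6047, -0.0144, 0.1554], 0.92)]
wrist drawer_handle [([0.5058, -0.006, 0.1488], 0.87)]
wrist flap_middle [([0.6051, -0.0168, 0.1523], 0.9)]
0.72 5609 (254, 319, 136, 121) [ 0.58533358 -0.0170234   0.172     ] [ 0.51807085 -0.06563734  0.172     ] [0.61351223 0.02545719 0.172     ]
scene flap_tab [([0.5974, -0.0094, 0.1522], 0.73)]
scene drawer_handle [([0.5636, 0.0253, 0.1518], 0.78)]
scene flap_middle [([0.6001, -0.0097, 0.1536], 0.62)]
0.78 1691 (277, 209, 81, 41) [0.62155439 0.01623236 0.172     ] [ 0.5301428  -0.07790389  0.172     ] [0.67345325 0.10143181 0.172     ]
side flap_tab [([0.6093, -0.0225, 0.1516], 0.97)]
side drawer_handle [([0.5785, -0.0453, 0.1559], 0.61)]
side flap_middle [([0.6032, -0.0246, 0.1535], 0.6)]
0.86 2323 (292, 210, 63, 57) [ 0.59812306 -0.03750724  0.172     ] [ 0.52167097 -0.12432296  0.172     ] [0.65758639 0.05452277 0.172     ]
[ 0.12737621  0.49096592 -0.33822794  1.97110551  0.24015361  0.71760591
  1.03900043]
```

View pics/wrist2.png

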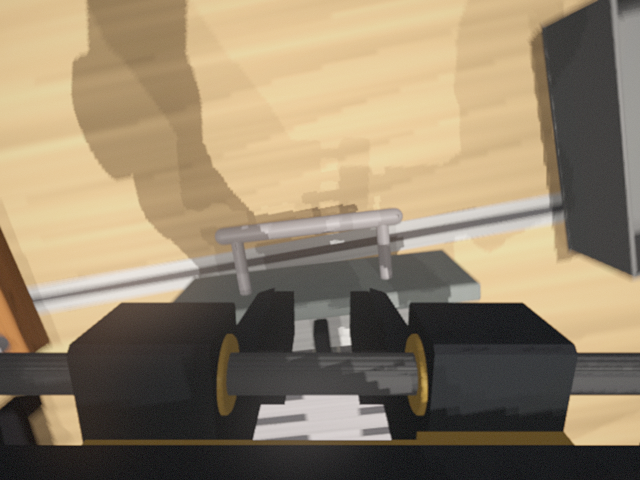

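The handle bar runs from (218,237) to (402,213), and the black tab starts at (321,321) between the fingers.

```bash
python3 - <<'E'
from h import *
K=cam("wrist");a=onz(K,[[221,236],[400,215]],.15);print(a,a.mean(0),np.linalg.norm(a[1]-a[0]),onz(K,[[313,322],[329,322],[321,322]],.172),onz(K,[[321,342]],.172))
M=np.array([.463,-.003]);u=np.array([.9981,-.0616]);print("tab near end",M+.062*u, proj(K,[[*(M+.062*u),.172],[*(M+.092*u),.172]]))
p=M+.072*u;print("grasp",p)
E
python3 g.py 0.535 -0.0085 0.19 1.509
```

```text
[[ 0.46078615 -0.06174642  0.15      ]
 [ 0.46748947  0.05455582  0.15      ]] [ 0.46413781 -0.0035953   0.15      ] 0.11649526214849178 [[ 0.5209246  -0.01156599  0.172     ]
 [ 0.52269839 -0.00164814  0.172     ]
 [ 0.52181148 -0.00660718  0.172     ]] [[ 0.53554138 -0.00906219  0.172     ]]
tab near end [ 0.5248822 -0.0068192] [[321.52521496 326.43751936]
 [326.80895093 368.22237828]]
grasp [ 0.5348632 -0.0074352]
t 8.9 turn [0.0001, 0.0001, -0.1142] cm [-5.72, 0.14, 8.58] rows>= 2.1 F [-0.6, -0.5, -1.1] open 0.0216
```

View pics/side2.png

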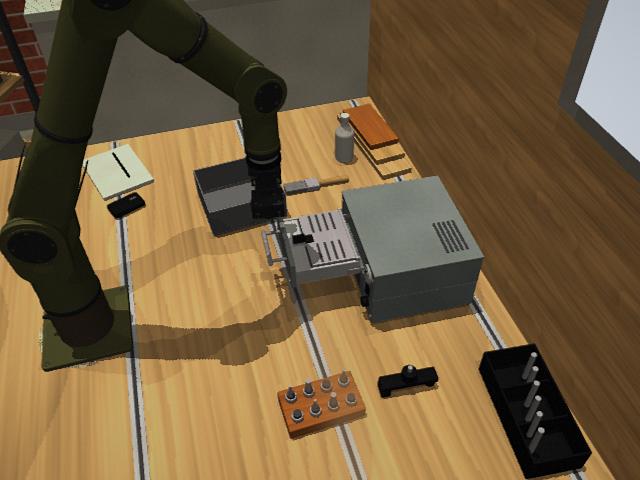

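The side view shows the drawer fully out, with the louvred flap and black tab at (302,238). This agrees with the predicted geometry to within 3 mm.

>>> {"method": "play_rows", "body": {
  "increments": [
    [[0,0,-0.06,-3,0.1,3,-0.45],[0,0,-0.114,-5.6,0.2,7.0,-0.45],[0,0,-0.114,-5.6,0.2,7.0,-0.45],[0,0,-0.114,-5.6,0.2,7.0,-0.45]]
  ]
}}

```text
t: 9.3
ee_pos: [0.5332, -0.0077, 0.2047]
tcp_rot: [0.031, 1.0, 0.0, -0.002]
force: [0.3, 0.7, -0.4]
opening: 0.0243
grasp_force: 0.0
```

```bash
python3 g.py 0.534 -0.0075 0.171 1.509
```

```text
t 9.3 turn [0.0001, -0.003, -0.0008] cm [-0.09, 0.02, 3.37] rows>= 0.7 F [0.3, 0.7, -0.4] open 0.0243
```

>>> {"method": "play_rows", "body": {
  "increments": [
    [[0,0,0,-0.1,0,1.2,-0.45],[0,0,0,-0.1,0,2.4,-0.45],[0,0,0,-0.1,0,3.3,-0.45],[0,0,0,-0.1,0,3.35,-0.45],[0,0,0,-0.1,0,3.35,-0.45]]
  ]
}}

```text
t: 9.8
ee_pos: [0.5347, -0.0077, 0.1723]
tcp_rot: [0.031, 1.0, -0.0, -0.0]
force: [0.9, -0.4, 0.0]
opening: 0.0242
grasp_force: 0.0
```

>>> {"method": "play_rows", "body": {
  "increments": [
    [[0,0,0,0,0,0,-1],[0,0,0,0,0,0,-1],[0,0,0,0,0,0,-1],[0,0,0,0,0,0,-1]]
  ],
  "newtons": 6
}}

```text
t: 10.2
ee_pos: [0.535, -0.0107, 0.1726]
tcp_rot: [0.032, 0.999, -0.002, 0.0]
force: [-0.3, -5.2, -0.2]
opening: 0.01
grasp_force: 6.0
```

Run:
```python
from h import *
s=observe();print(s["ee_pos"],s["force"],s["opening"])
r,h=.130,.168-.152-.0
g0=s["ee_pos"][2]-.003;h=g0-.152
M=np.array([.463,-.0035]);u=np.array([.9981,-.0616]);H=.202
r=H-(s["ee_pos"][:2]-M)@u;print(r,h)
for f in range(0,106,5):
    a=np.radians(f);dx=r-(r*np.cos(a)-h*np.sin(a));dz=r*np.sin(a)+h*np.cos(a)-h
    print(f,"fwd cm",round(dx*100,2),"up",round(dz*100,2))
```

```text
[ 0.53495747 -0.01067274  0.17259515] [-0.32204252 -5.2093702  -0.17124607] 0.009954702883950138
0.12973741300548286 0.01759515229867803
0 fwd cm 0.0 up 0.0
5 fwd cm 0.2 up 1.12
10 fwd cm 0.5 up 2.23
15 fwd cm 0.9 up 3.3
20 fwd cm 1.38 up 4.33
25 fwd cm 1.96 up 5.32
30 fwd cm 2.62 up 6.25
35 fwd cm 3.36 up 7.12
40 fwd cm 4.17 up 7.93
45 fwd cm 5.04 up 8.66
50 fwd cm 5.98 up 9.31
55 fwd cm 6.97 up 9.88
60 fwd cm 8.01 up 10.36
65 fwd cm 9.09 up 10.74
70 fwd cm 10.19 up 11.03
75 fwd cm 11.32 up 11.23
80 fwd cm 12.45 up 11.32
85 fwd cm 13.6 up 11.32
90 fwd cm 14.73 up 11.21
95 fwd cm 15.86 up 11.01
100 fwd cm 16.96 up 10.71
105 fwd cm 18.03 up 10.32
```

>>> {"method": "play_rows", "body": {
  "increments": [
    [[0,0,0,-0.2,-0.2,-1.1,-1],[0,0,0,-0.5,-0.3,-2.2,-1],[0,0,0,-0.9,-0.3,-3.3,-1],[0,0,0,-1.4,-0.3,-4.3,-1],[0,0,0,-2.0,-0.3,-5.3,-1]]
  ]
}}

```text
t: 10.7
ee_pos: [0.5528, -0.0119, 0.2259]
tcp_rot: [0.031, 1.0, -0.0, -0.002]
force: [-3.4, -0.5, 0.6]
opening: 0.0099
grasp_force: 6.0
```

>>> {"method": "play_rows", "body": {
  "increments": [
    [[0,0,0,-0.65,0,-0.9,-1],[0,0,0,-1.4,0,-1.8,-1],[0,0,0,-2.2,0,-2.6,-1],[0,0,0,-3.1,0,-3.35,-1],[0,0,0,-4.0,0,-4.0,-1]]
  ]
}}

```text
t: 11.2
ee_pos: [0.5935, -0.0144, 0.2664]
tcp_rot: [0.031, 1.0, -0.0, -0.001]
force: [-2.9, 0.1, 1.7]
opening: 0.01
grasp_force: 6.0
```

Run:
```python
from h import *
s=observe();print(s["force"],s["opening"],s["grasp_force"])
im=read_camera("side");cv2.imwrite("pics/side3.png",cv2.resize(im[100:340,180:500],None,fx=2,fy=2))
```

```text
[-2.92176963  0.13236903  1.67272517] 0.00998692827976564 6.000171558698639
```

View pics/side3.png

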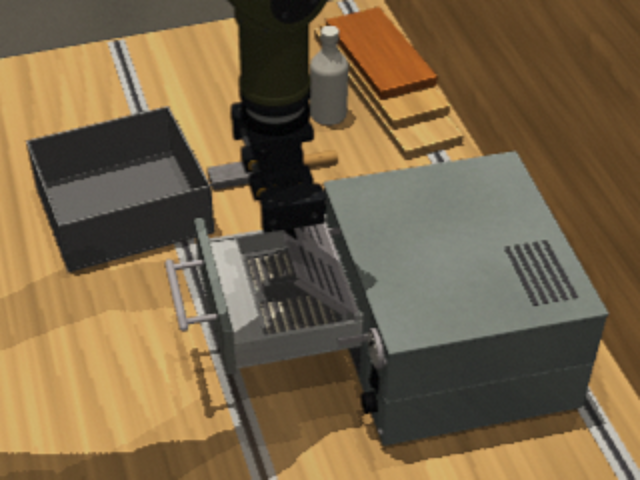

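The flap is up at about 50° in the jaws, around (320,265), and the plate with its rib shows below it. I'll continue the arc.

>>> {"method": "play_rows", "body": {
  "increments": [
    [[0,0,0,-1.0,0,-0.55,-1],[0,0,0,-2.0,0,-1.05,-1],[0,0,0,-3.1,0,-1.45,-1],[0,0,0,-4.2,0,-1.7,-1],[0,0,0,-5.3,0,-1.9,-1]]
  ]
}}

```text
t: 11.75
ee_pos: [0.6478, -0.0178, 0.2859]
tcp_rot: [0.031, 1.0, 0.0, 0.001]
force: [-2.3, -0.2, 3.6]
opening: 0.0098
grasp_force: 6.0
```

>>> {"method": "play_rows", "body": {
  "increments": [
    [[0,0,0,-1.1,0,-0.1,-1],[0,0,0,-2.3,0,-0.1,-1],[0,0,0,-3.4,0,0,-1],[0,0,0,-4.5,0,0.2,-1],[0,0,0,-5.6,0,0.5,-1]]
  ]
}}

```text
t: 12.25
ee_pos: [0.7044, -0.0212, 0.2807]
tcp_rot: [0.031, 1.0, 0.0, 0.001]
force: [0.5, -1.1, 1.6]
opening: 0.0102
grasp_force: 6.0
```

>>> {"method": "play_rows", "body": {
  "increments": [
    [[0,0,0,-0.4,0,0.2,-1],[0,0,0,-0.4,0,0.2,-0.4],[0,0,0,-0.4,0,0.2,-0.4],[0,0,0,-0.4,0,0.2,-0.4]]
  ]
}}

```text
t: 12.65
ee_pos: [0.7074, -0.0211, 0.278]
tcp_rot: [0.031, 1.0, 0.0, 0.001]
force: [1.6, -0.5, 3.4]
opening: 0.0264
grasp_force: 2.1
```

>>> {"method": "play_rows", "body": {
  "increments": [
    [[0,0,0,0,0,-2,-0.4],[0,0,0,0,0,-5,-0.4],[0,0,0,2,0,-7,-0.4],[0,0,0,6,0,-7,-0.4],[0,0,0,10.8,0,-7,-0.4]]
  ]
}}

```text
t: 13.15
ee_pos: [0.5982, -0.0145, 0.3468]
tcp_rot: [0.031, 1.0, 0.0, -0.0]
force: [0.7, -0.1, 0.4]
opening: 0.0268
grasp_force: 0.0
```

```bash
python3 - <<'E'
from h import *
im0=read_camera("side");cv2.imwrite("pics/side4.png",cv2.resize(im0[100:340,180:500],None,fx=2,fy=2))
for c in ["side","scene"]:
    if c!="side": read_camera(c)
    K=cam(c)
    for n in ["filter_plate","plate_rib","flap_tab","drawer_handle","dust_tub"]:
        print(c,n,[ (np.round(q["at"],4),q["conf"]) for q in search_frame(c,n)[:1]])
E
python3 g.py 0.608 -0.016 0.26 1.509
```

```text
side filter_plate [(array([ 0.6163, -0.0229,  0.1173]), 0.65)]
side plate_rib [(array([ 0.6077, -0.0201,  0.126 ]), 0.64)]
side flap_tab [(array([ 0.6859, -0.024 ,  0.216 ]), 0.69)]
side drawer_handle [(array([ 0.6164, -0.0346,  0.1476]), 0.84)]
side dust_tub [(array([0.4489, 0.3695, 0.0338]), 0.94)]
scene filter_plate [(array([0.5782, 0.0119, 0.1183]), 0.82)]
scene plate_rib [(array([0.5805, 0.0107, 0.1217]), 0.85)]
scene flap_tab [(array([ 0.6906, -0.0107,  0.2262]), 0.56)]
scene drawer_handle [(array([0.5585, 0.0195, 0.1579]), 0.62)]
scene dust_tub [(array([0.4234, 0.3341, 0.0389]), 0.93)]
t 13.75 turn [0.0004, 0.0003, -0.0002] cm [-0.77, -0.08, 8.7] rows>= 1.8 F [0.2, 0.0, -0.0] open 0.0265
```

View pics/side4.png

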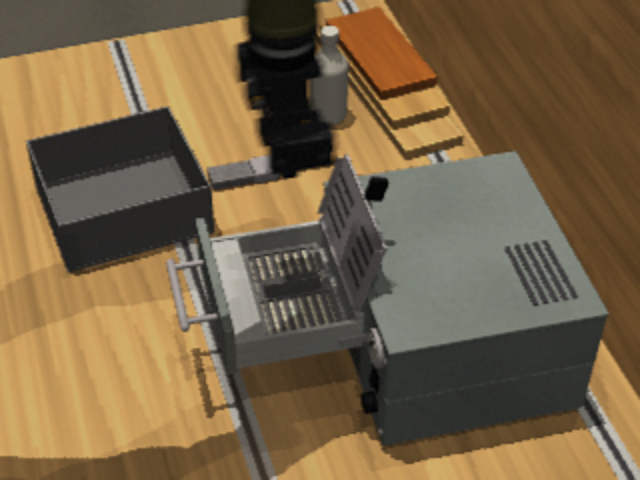

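The flap rests open at crop (352,225) and the plate's rib shows at about (295,283). Next I'll measure the rib.

Run:
```python
from h import *
vis=[]
for c in ["wrist","side"]:
    im=read_camera(c);K=cam(c);o=im.copy()
    print(c,[(np.round(q["at"],4),q["conf"]) for q in search_frame(c,"plate_rib")[:1]],[(np.round(q["at"],4),q["conf"]) for q in search_frame(c,"filter_plate")[:1]])
    m,cf=mask(c,"plate_rib");
    if m is not None:
        v,u=np.nonzero(m);P=onz(K,np.c_[u,v],.146);print(cf,m.sum(),cv2.boundingRect(m.astype(np.uint8)),P.mean(0),P.min(0),P.max(0))
        o[m]=o[m]//2+np.array([0,0,127],np.uint8)
    y0,x0=(240,160) if c=="wrist" else (180,260)
    h,w=(240,320) if c=="wrist" else (120,160)
    vis.append(cv2.resize(im[y0:y0+h,x0:x0+w],(400,300)));vis.append(cv2.resize(o[y0:y0+h,x0:x0+w],(400,300)))
cv2.imwrite("pics/rib.png",np.vstack([np.hstack(vis[:2]),np.hstack(vis[2:])]))
```

```text
wrist [(array([ 0.6072, -0.0119,  0.1202]), 0.98)] [(array([ 0.6047, -0.0159,  0.1209]), 0.65)]
0.9 19389 (229, 169, 184, 111) [ 0.60178297 -0.01412439  0.146     ] [ 0.5518584  -0.09125786  0.146     ] [0.65494707 0.06251361 0.146     ]
side [(array([ 0.6092, -0.0218,  0.1246]), 0.75)] [(array([ 0.6116, -0.0225,  0.121 ]), 0.68)]
0.81 1645 (301, 221, 50, 46) [ 0.60091677 -0.0315269   0.146     ] [ 0.55003398 -0.10129904  0.146     ] [0.65481101 0.04394359 0.146     ]
```

View pics/rib.png

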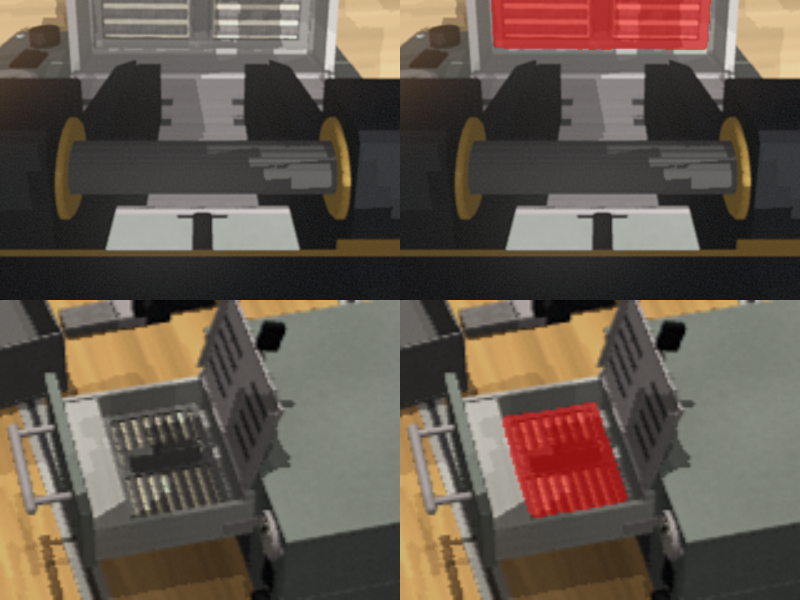

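The wrist and side masks cover the whole plate in the well. The rib is the dark bar in the middle, and the flap stands open behind it.

```bash
python3 - <<'E'
from h import *
im=read_camera("wrist");K=cam("wrist");m,cf=mask("wrist","plate_rib")
for z in (.122,):
    v,u=np.nonzero(m);P=onz(K,np.c_[u,v],z)[:,:2];r=cv2.minAreaRect((P*1000).astype(np.float32));print(r)
g=cv2.cvtColor(im,cv2.COLOR_BGR2GRAY)
for a in (185,200,215,230,245,260):
    row=g[a:a+8,280:370].mean(0);d=np.nonzero(row<95)[0]+280;print(a,row[::5].astype(int).tolist())
E
python3 g.py 0.608 -0.015 0.26 1.509
```

```text
((608.4501342773438, -15.004547119140625), (160.8274383544922, 100.38314056396484), 86.40714263916016)
185 [158, 156, 159, 160, 156, 161, 190, 146, 138, 129, 150, 146, 148, 151, 148, 144, 144, 151]
200 [175, 173, 174, 173, 170, 175, 162, 126, 145, 147, 152, 151, 152, 153, 153, 151, 152, 161]
215 [154, 187, 191, 191, 186, 190, 160, 109, 116, 115, 122, 162, 172, 173, 173, 173, 145, 153]
230 [146, 144, 144, 144, 145, 145, 157, 94, 102, 102, 111, 121, 123, 126, 122, 123, 122, 146]
245 [134, 132, 134, 132, 132, 133, 140, 95, 99, 98, 111, 157, 167, 175, 164, 116, 119, 125]
260 [110, 105, 109, 109, 107, 112, 135, 97, 100, 99, 116, 135, 147, 155, 138, 112, 111, 113]
t 14.25 turn [0.0001, -0.0, -0.0] cm [-0.84, 0.03, 8.72] rows>= 1.8 F [-0.3, -0.7, -0.2] open 0.0268
```

Run:
```python
import cv2
from station import *
im=read_camera("wrist");cv2.imwrite("pics/w5.png",cv2.resize(im[150:300,220:420],None,fx=4,fy=4))
```

```text
(no output)
```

View pics/w5.png

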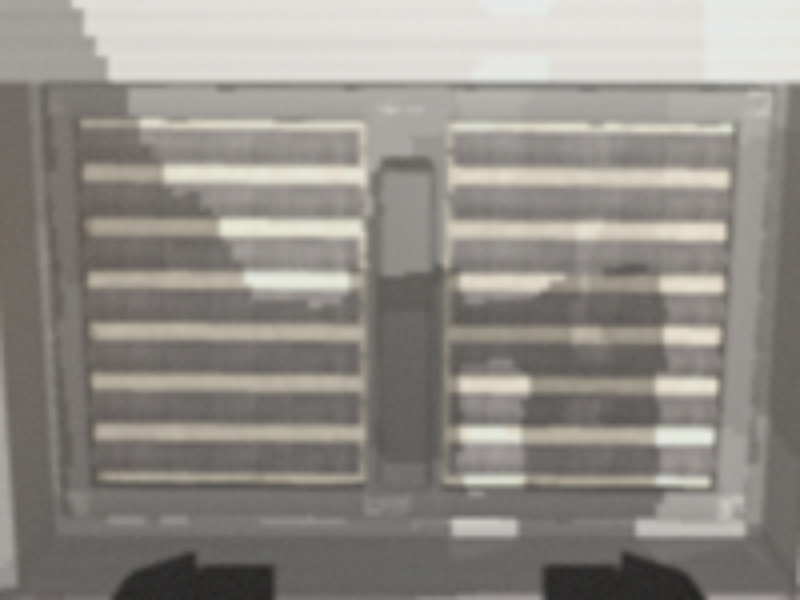

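The rib's top runs from crop (405,160) to (405,462), which is (321,190) to (321,266) in the full image. The plate fit gives 161 × 100 mm centred at (0.6085, -0.0150), so I'll descend.

```bash
python3 - <<'E'
from h import *
K=cam("wrist");a=onz(K,[[321.2,191],[321.2,265]],.146);print(a,a.mean(0))
E
python3 g.py 0.608 -0.015 0.148 1.508
```

```text
[[ 0.57360894 -0.01203734  0.146     ]
 [ 0.63720883 -0.01602867  0.146     ]] [ 0.60540888 -0.01403301  0.146     ]
t 14.3 turn [0.0001, 0.0, 0.001] cm [-0.84, 0.03, 19.92] rows>= 4.1 F [0.1, 0.4, 0.1] open 0.0261
```

>>> {"method": "play_rows", "body": {
  "increments": [
    [[0,0,0,-0.8,0.05,4,-0.3],[0,0,0,-0.8,0.05,8,-0.3],[0,0,0,-0.8,0.05,12,-0.3],[0,0,0,-0.8,0.05,15.5,-0.3],[0,0,0,-0.8,0.05,17.5,-0.3]]
  ]
}}

```text
t: 14.8
ee_pos: [0.6061, -0.015, 0.1693]
tcp_rot: [0.031, 1.0, -0.0, -0.002]
force: [-1.1, 0.1, 0.7]
opening: 0.0311
grasp_force: 0.0
```

>>> {"method": "play_rows", "body": {
  "increments": [
    [[0,0,0,0,0,0.7,-0.3],[0,0,0,0,0,1.4,-0.3],[0,0,0,0,0,2.1,-0.3],[0,0,0,0,0,2.3,-0.3],[0,0,0,0,0,2.3,-0.3]]
  ]
}}

```text
t: 15.3
ee_pos: [0.6079, -0.0148, 0.1496]
tcp_rot: [0.031, 1.0, 0.0, 0.0]
force: [-0.6, 0.6, 0.2]
opening: 0.0307
grasp_force: 0.0
```

```bash
python3 g.py 0.608 -0.015 0.148 1.508
```

```text
t 15.3 turn [0.0001, 0.0009, 0.001] cm [-0.01, -0.02, 0.16] rows>= 0.0 F [-0.6, 0.6, 0.2] open 0.0307
```

>>> {"method": "play_rows", "body": {
  "increments": [
    [[0,0,0,0,0,0.1,-1],[0,0,0,0,0,0.1,-1],[0,0,0,0,0,0.1,-1],[0,0,0,0,0,0.1,-1],[0,0,0,0,0,0.1,-1]]
  ],
  "newtons": 40
}}

```text
t: 15.8
ee_pos: [0.6078, -0.0151, 0.1486]
tcp_rot: [0.031, 1.0, -0.0, 0.0]
force: [0.2, -1.1, 3.5]
opening: 0.0117
grasp_force: 40.0
```

>>> {"method": "play_rows", "body": {
  "increments": [
    [[0,0,0,0,0,-0.2,-1],[0,0,0,0,0,-0.6,-1],[0,0,0,0,0,-1.2,-1],[0,0,0,0,0,-2,-1],[0,0,0,0,0,-3,-1]]
  ]
}}

```text
t: 16.3
ee_pos: [0.6074, -0.0147, 0.1787]
tcp_rot: [0.031, 1.0, 0.0, -0.0]
force: [0.9, 0.4, -2.6]
opening: 0.012
grasp_force: 40.0
```

>>> {"method": "play_rows", "body": {
  "increments": [
    [[0,0,0,0,0,-1.2,-1],[0,0,0,0,0,-2.6,-1],[0,0,0,0,0,-4.0,-1],[0,0,0,0,0,-5.0,-1],[0,0,0,0,0,-5.4,-1]]
  ]
}}

```text
t: 16.8
ee_pos: [0.6083, -0.0147, 0.2339]
tcp_rot: [0.031, 1.0, 0.0, 0.001]
force: [0.4, 1.0, -3.4]
opening: 0.0119
grasp_force: 40.0
```

```bash
python3 - <<'E'
from h import *
s=observe();print("force",s["force"],s["torque"])
ms=[]
for c in ["scene","side"]:
    read_camera(c);m,cf=mask(c,"dust_tub");ms.append((cam(c),m));print(c,cf)
B=(-.11,-.1,0),(.11,.1,.09)
for a in [ms,ms[:1],ms[1:]]:print(fitbox(*B,a,(.448,.334,.08)))
E
python3 g.py 0.448 0.334 0.233 1.508
```

```text
force [ 0.39059179  1.00118511 -3.40825064] [ 0.06739893 -0.01438285 -0.00057398]
scene 0.68
side 0.59
(array([0.44741367, 0.33392803, 0.08588584]), np.float64(0.059648253349334227))
(array([0.44996521, 0.33365772, 0.09808662]), np.float64(0.025810659709280655))
(array([0.44637282, 0.33611877, 0.09906922]), np.float64(0.025457875457875458))
t 17.0 turn [-0.0002, -0.001, 0.001] cm [18.04, 33.84, -0.11] rows>= 7.8 F [0.3, 0.2, -2.4] open 0.0118
```

>>> {"method": "play_rows", "body": {
  "increments": [
    [[0,0,0,0.4,0.8,0,-1],[0,0,0,1.3,2.4,0,-1],[0,0,0,2.6,4.8,0,-1],[0,0,0,4.0,7.5,0,-1],[0,0,0,5.5,10.3,0,-1]]
  ]
}}

```text
t: 17.5
ee_pos: [0.558, 0.0928, 0.2317]
tcp_rot: [0.031, 1.0, 0.0, -0.001]
force: [-0.6, 0.5, -3.6]
opening: 0.0117
grasp_force: 40.0
```

>>> {"method": "play_rows", "body": {
  "increments": [
    [[0,0,0,1.5,2.8,0,-1],[0,0,0,3.0,5.6,0,-1],[0,0,0,4.5,8.4,0,-1],[0,0,0,6.0,11.2,0,-1],[0,0,0,7.5,14.0,0,-1]]
  ]
}}

```text
t: 18.0
ee_pos: [0.4914, 0.2374, 0.2318]
tcp_rot: [0.03, 1.0, -0.0, -0.001]
force: [0.4, -0.1, -2.5]
opening: 0.0113
grasp_force: 40.0
```

>>> {"method": "play_rows", "body": {
  "increments": [
    [[0,0,0,1.4,2.6,0,-1],[0,0,0,2.8,5.2,0,-1],[0,0,0,3.9,7.3,0,-1],[0,0,0,4.7,8.8,0,-1],[0,0,0,5.0,9.5,0,-1]]
  ]
}}

```text
t: 18.5
ee_pos: [0.4466, 0.3362, 0.2319]
tcp_rot: [0.029, 1.0, 0.001, -0.001]
force: [-0.0, -0.8, -3.4]
opening: 0.0115
grasp_force: 40.0
```

```bash
python3 g.py 0.448 0.335 0.233 1.508
```

```text
t 18.5 turn [0.0011, -0.0017, 0.005] cm [-0.15, -0.11, -0.11] rows>= 0.0 F [-0.0, -0.8, -3.4] open 0.0115
```

Settle, then verify visually.

>>> {"method": "play_rows", "body": {
  "increments": [
    [[0,0,0,-0.1,-0.1,0,-1],[0,0,0,-0.1,-0.1,0,-1],[0,0,0,-0.1,-0.1,0,-1],[0,0,0,-0.1,-0.1,0,-1],[0,0,0,-0.1,-0.1,0,-1]]
  ]
}}

```text
t: 19.0
ee_pos: [0.4501, 0.3319, 0.2322]
tcp_rot: [0.031, 1.0, -0.0, 0.0]
force: [0.9, -0.2, -1.9]
opening: 0.0118
grasp_force: 40.0
```

Run:
```python
from h import *
s=observe();print(s["ee_pos"],np.abs(s["qd"]).max(),s["torque"])
a=read_camera("side");print([(np.round(q["at"],4),q["conf"]) for q in search_frame("side","filter_plate")[:1]],[(np.round(q["at"],3),q["conf"]) for q in search_frame("side","flap_middle")[:1]])
b=read_camera("scene")
cv2.imwrite("pics/fin.png",np.vstack([cv2.resize(a[60:300,140:500],(400,267)),np.zeros((0,400,3),np.uint8)]) if 0 else np.hstack([cv2.resize(a[100:350,160:426],(400,376)),cv2.resize(b[120:420,260:580],(400,376))]))
```

```text
[0.45009214 0.33190372 0.23221891] 0.00438934790661499 [ 0.00806843 -0.02740172 -0.01450588]
[(array([0.4494, 0.2922, 0.2015]), 0.8)] [(array([ 0.685, -0.026,  0.218]), 0.92)]
```

View pics/fin.png

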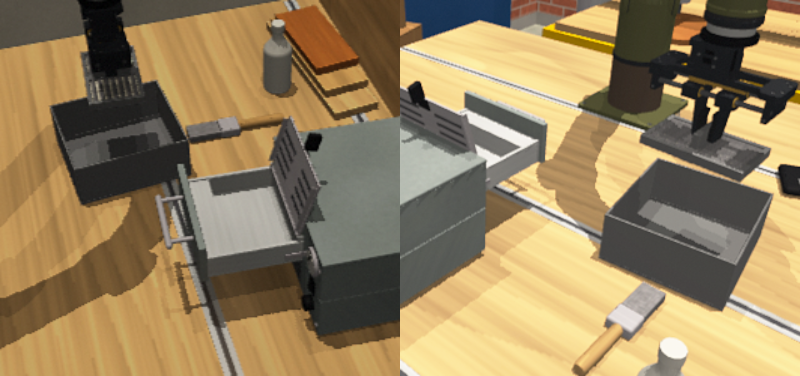

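The final picture shows the plate held level over the tub (right half, 705,145), the drawer out, the flap up and the brush untouched. I'll make a 3 mm centring nudge, settle and hand in.

>>> {"method": "play_rows", "body": {
  "increments": [
    [[0,0,0,0.1,0.15,0,-1],[0,0,0,0.2,0.3,0,-1],[0,0,0,0.2,0.3,0,-1],[0,0,0,0.2,0.3,0,-1],[0,0,0,0.2,0.3,0,-1]]
  ]
}}

```text
t: 19.7
ee_pos: [0.4479, 0.3357, 0.2322]
tcp_rot: [0.031, 1.0, -0.0, 0.0]
force: [-0.2, 0.4, -3.1]
opening: 0.0119
grasp_force: 40.0
```

>>> {"method": "play_rows", "body": {
  "increments": [
    [[0,0,0,0,0,0,-1],[0,0,0,0,0,0,-1],[0,0,0,0,0,0,-1],[0,0,0,0,0,0,-1],[0,0,0,0,0,0,-1]]
  ]
}}

```text
t: 20.2
ee_pos: [0.4479, 0.3357, 0.2322]
tcp_rot: [0.031, 1.0, 0.0, -0.0]
force: [-0.0, 0.7, -3.6]
opening: 0.0114
grasp_force: 40.0
```

```bash
python3 -c "
from station import *
print(close_job())"
```

```text
the job is handed in; nothing more can be done
None
```

The job is handed in at about 20 s, with the drawer out at its stop, the flap resting open, and the filter plate held still and level, centred over the tub about 10 cm above the rim; `close_job()` reported no verdict.

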